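# Call the runner from the pass

## Task

An order is up: call the runner. On the key tray press the yellow key, then the blue key, then the green key, each fully down so that it stays down, and only then ring the service bell by pressing its plunger all the way down and letting go. Leave the red key up, do not grip, lift or shift the bell, and leave everything else on the table where it stands.

Things in the scene. Friction and masses are not known exactly. Their poses are not given: they have to be found in the camera images.
- pager_dock: low square steel tray, 132 x 132 mm, 16 high, fixed to the table, that holds four black key modules two by two, 62 mm from key to key; origin: centre of its underside, on the table; it stands left or right of the towel, turned up to 0.25 rad about the vertical. (Over the back of the table runs a fixed pass shelf: front edge at x = 0.71 m, underside 0.34 m above the table; keep the wrist and gripper in front of it)
- key_yellow_top (a point): centre of the top face of the yellow key, a flat square cap 36 x 36 mm with rounded edges in a 58 x 58 mm black module; cap top 48 mm above the table when up, 41 mm when fully down (the point moves with the cap), the module's flat top round it 36 mm; z up; any of the four keys may sit in any place of the tray
- key_yellow (a joint): travel of the yellow key straight down in m: 0 up, 0.007 fully down; it slides against about 2.5 N of friction, then meets a hard stop, and stays where it is left (no spring)
- key_blue_top (a point): centre of the top face of the blue key, a flat square cap 36 x 36 mm with rounded edges in a 58 x 58 mm black module; cap top 48 mm above the table when up, 41 mm when fully down (the point moves with the cap), the module's flat top round it 36 mm; z up; any of the four keys may sit in any place of the tray
- key_blue (a joint): travel of the blue key straight down in m: 0 up, 0.007 fully down; it slides against about 2.5 N of friction, then meets a hard stop, and stays where it is left (no spring)
- key_green_top (a point): centre of the top face of the green key, a flat square cap 36 x 36 mm with rounded edges in a 58 x 58 mm black module; cap top 48 mm above the table when up, 41 mm when fully down (the point moves with the cap), the module's flat top round it 36 mm; z up; any of the four keys may sit in any place of the tray
- key_green (a joint): travel of the green key straight down in m: 0 up, 0.007 fully down; it slides against about 2.5 N of friction, then meets a hard stop, and stays where it is left (no spring)
- key_red_top (a point): centre of the top face of the red key, a flat square cap 36 x 36 mm with rounded edges in a 58 x 58 mm black module; cap top 48 mm above the table when up, 41 mm when fully down (the point moves with the cap), the module's flat top round it 36 mm; z up; any of the four keys may sit in any place of the tray
- key_red (a joint): travel of the red key straight down in m: 0 up, 0.007 fully down; it slides against about 2.5 N of friction, then meets a hard stop, and stays where it is left (no spring)
- bell: service bell, white dome on a black foot, 85 mm across, 64 high, 0.16 kg, standing loose on the table on the other side of the towel from the tray; origin: centre of its underside
- bell_top (a point): top of the bell's plunger when up, on the bell's axis, 63.5 mm above its underside; the plunger is a pin 12 mm across that ends 14 mm above the dome; z up; fixed to the bell, does not move with the plunger
- bell_plunger (a joint): travel of the bell's plunger straight down in m: 0 up, 0.004 fully down; a spring of 2 N per mm (8 N fully down) brings it back up
- red_ramekin: white ramekin filled with red sauce, 65 mm across, 37 high, on the folded towel (14 mm thick); loose bystander; origin: centre of its underside
- empty_ramekin: empty white ramekin, 65 mm across, 37 high, on the folded towel (14 mm thick); loose bystander; origin: centre of its underside
- timer: white digital kitchen timer standing on edge, 22 x 64 mm, 62 high; loose bystander; origin: centre of its underside
- white_shaker: white shaker, 42 mm across, 84 high; loose bystander; origin: centre of its underside
- dark_shaker: dark shaker with a white cap, 42 mm across, 84 high; loose bystander; origin: centre of its underside
- green_bottle: green sauce bottle with a black cap, 41 mm across, 154 high; loose bystander; origin: centre of its underside
- tape: roll of beige tape lying flat, 98 mm across, 24 high; loose bystander; origin: centre of its underside
Things that resemble listed ones, but are neither listed nor needed, are in the scene too. There is more than one size of the bell; the one meant has the size given above.

How it is judged:
By the outcome, as a careful person would: the job done as asked, in the order asked, and still so for the second after the job is handed in, with the robot touching nothing.
It also fails if it takes over 64 s, if anything falls off the work surface, if the arm or the gripper's body presses on something with over 40 N, if the wrist force passes 120 N, or if a joint passes its speed limit or range.

## Robot

A 6-joint arm with a two-finger parallel gripper is mounted at the origin on a cart in front of the work surface, level with it; the furniture and walls round the work are solid. World frame = base frame: x ahead of the robot, y to its left, z up, the work surface at z = 0. Lengths are in mm, angles in degrees, forces in N, time in s.
With the tool pointing down it reaches from about 300 to 850 mm from the base axis. Payload 4.2 kg.
Tool frame: the origin (TCP) lies at the very end of the fingers, on their centre line; the grasp point (between the pads) lies 19 mm behind it (env.grasp_offset is the distance from the TCP to the grasp point, in mm); z points along the fingers, y is the line along which they close (so a half turn about z gives the same grasp; the last joint's range is limited). The gripper opens to 91 mm and grips with 3 to 60 N. Pads are 32 mm wide; open, the fingers measure 118 mm over their backs; the gripper's body (76 mm by 178 mm) begins 60 mm behind the grasp point.
Start: joints at [65.661, 18.312, 89.639, -0, 72.044, -1.146], TCP at [226.459, 528.545, 213.976] pointing down, gripper open.
Joint ranges: [-177.97, 177.97], [-48.28, 115.42], [12.27, 149.76], [-77.06, 257.06], [2.81, 150.46], [-146.56, 146.56]. Speed limits (degrees/s): [147.25, 147.25, 180, 180, 180, 180].

## Interface

Orientations are given as [roll, pitch, yaw] about the fixed x, y, z axes, in that order (R = Rz(yaw) Ry(pitch) Rx(roll)).
In Python, from workcell import env gives the robot as it stands. The module is installed in compiled form; this text tells all that it offers.
- The arm moves only by the tool send_rows, never from a script. Its argument "motion" is a list of rows, each an object of numbers: "tx", "ty", "tz": the shift along the tool's x, y, z in units of 500 mm (1.0 is 500 mm); "rx", "ry", "rz": the turn, a rotation vector about the tool's x, y, z in units of 30 degrees (1.0 is 30 degrees); "gripper": the closure, from -1 (fully open) to 1 (shut). In form: [{"tx": .., "ty": .., "tz": .., "rx": .., "ry": .., "rz": .., "gripper": ..}, ...]. A call has 1 to 12 rows; each row shifts and turns the commanded pose from where the row before left it, along the tool's axes as they then stand; what a row does not reach is not made up. A row lasts 1/8 s, in which the tool goes at most 62.5 mm and 10.7 degrees, less where a joint would pass 70% of its speed; a pose out of reach is approached as far as the arm can. A call with a number of a shift or a turn outside -1 to 1 is refused whole. A call with a gripper value outside its range is refused whole. The fingers move at their own pace and stop on an object; "grip_force" is the grip in N (left out, the last holds). Time passes only in rows, so rows that do not move let the fingers close. It gives the time, the measured TCP pose, the force, the opening and the grip force at its end, in the units of the state.
- env.state(): the state, without advancing time (a new reading comes with each control period).
- env.grab_frame(name): name is "scene" or "top" or "wrist"; returns a dict with "frame" (400x640x3 uint8, red, green, blue), "vertical_fov" (degrees; the focal length in pixels is half the picture's height over the tangent of half this angle, whatever the lens; pixels are square), "cx", "cy" (the principal point, pixels), "rvec" (rotation vector, rad) and "tvec" (3), from world to camera coordinates, as OpenCV has them; the wrist camera has in their place "T_tool_cam" (4x4, takes a point from camera to tool coordinates, whose origin is the TCP and whose axes are the flange's). Camera axes: x right, y down, z forward; pixel columns grow to the right and rows downward; lengths in mm; the calibration is good to about 2 mm. A picture is of the moment at which its call begins: read the wrist's pose just before it. There is no depth.
- env.job_done(): hands the job in; it is judged then, once.
The state is a dict: "time_s": time; "qpos": joint angles; "qvel": joint speeds; "effort": joint torques, N m; "ee_pos": TCP position; "ee_rot": TCP orientation; "force": force on the tool from outside, world axes, zero at the start; "torque": the same for the moment, N m; "gripper_width": finger opening in mm; "gripper_force": force on a finger pad.
Only numpy, scipy, OpenCV 4.12 (cv2) and the standard library are available. Lean on these libraries where they do the work, as an engineer would, in place of code of your own. Each camera call takes 0.05 s, during which the arm holds its last target. There are 200 camera calls.

## Working session

There is one attempt and no reset: what is moved stays moved. The work goes in short steps, Python scripts to look and compute and a tool call to move; the robot and the scene stay as the last step left them, time stands still between calls to the robot, and variables do not carry over. Pictures are saved under pics/ and viewed, at most 10 in all, crops included, and the job is handed in when it is done.

Besides the shell and the picture viewer there is one more tool, called after ">>>" as name(argument=value, ...) on one line, values as JSON. send_rows: Moves the arm, as the interface text tells. Shifts and turns lie within -1 to 1; 1 stands for 500 mm of shift or 30 degrees of turn. Its arguments: {"type":"object","properties":{"motion":{"type":"array"},"grip_force":{"type":"number"}},"required":["motion"]}

```bash
mkdir -p pics
cat > h.py <<'E'
import numpy as np, cv2
from workcell import env
from scipy.spatial.transform import Rotation as R
def K(d):
    f=200/np.tan(np.radians(d["vertical_fov"])/2)
    return np.array([[f,0,d["cx"]],[0,f,d["cy"]],[0,0,1]])
def save(n,d,s=1.25):
    cv2.imwrite(f"pics/{n}.png",cv2.resize(d["frame"][:,:,::-1],None,fx=s,fy=s))
def ray(d,px,z,st=None):
    v=np.linalg.inv(K(d))@[px[0],px[1],1]
    if "rvec" in d:
        r=cv2.Rodrigues(np.array(d["rvec"],float))[0]; c=-r.T@np.ravel(d["tvec"]); v=r.T@v
    else:
        T=np.array(d["T_tool_cam"]); Rt=R.from_euler("xyz",st["ee_rot"],degrees=True).as_matrix()
        c=Rt@T[:3,3]+st["ee_pos"]; v=Rt@T[:3,:3]@v
    return c+v*(z-c[2])/v[2]
E
python3 - <<'E'
from h import *
import pickle
s=env.state();print(s)
for n in("top","scene","wrist"):
    d=env.grab_frame(n);save(n+"0",d);pickle.dump(d,open(n+"0.pkl","wb"))
E
```

```text
{'time_s': 0.0, 'qpos': array([ 6.56590494e+01,  1.83503002e+01,  8.97056003e+01,  3.02237132e-03,
        7.20451723e+01, -1.14628506e+00]), 'qvel': array([-0.05371051, -0.03382931, -0.03297562, -0.0111526 , -0.10430362,
       -0.00342591]), 'effort': array([ 2.44275807e-04, -4.12473679e+01, -2.31967413e+01,  7.27327424e-02,
        4.59038280e-02, -1.38846676e-04]), 'ee_pos': array([226.24490123, 528.06581588, 213.13919812]), 'ee_rot': array([-1.79899005e+02, -4.89492930e-03,  1.56804396e+02]), 'force': array([-0.08569689, -0.5366937 , -0.10825912]), 'torque': array([ 0.01350947,  0.00496014, -0.06074599]), 'gripper_force': 0.0, 'gripper_width': 91.2606513759069}
```

View pics/top0.png

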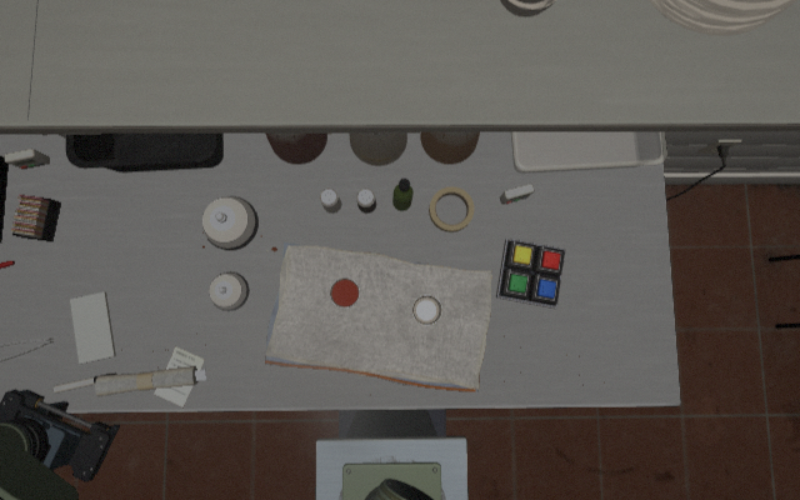

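View pics/scene0.png

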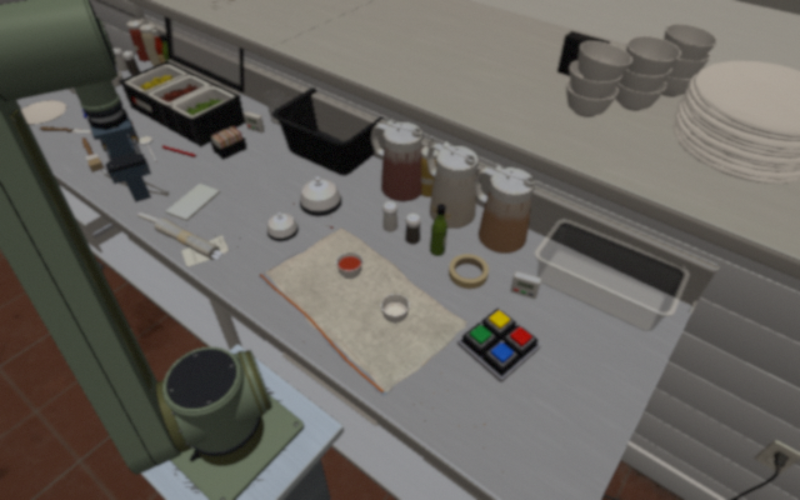

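The top view shows the tray at right (about 532,273 in the 800-wide picture): yellow (523,254), red (551,260), green (518,283), blue (547,288). Two bells stand at left, a large one at (228,222) and a small one at (228,290). I'll measure these now.

Run:
```python
from h import *
import pickle
for n in("top0","scene0"):
    d=pickle.load(open(n+".pkl","rb")); h=cv2.cvtColor(d["frame"],cv2.COLOR_RGB2HSV)
    box=(390,440,180,250) if n=="top0" else (360,435,240,305)
    for c,lo,hi in(("yellow",22,34),("green",50,85),("blue",100,125),("red",0,6)):
        m=cv2.inRange(h,(lo,120,70),(hi,255,255)); q=np.zeros_like(m); q[box[2]:box[3],box[0]:box[1]]=m[box[2]:box[3],box[0]:box[1]]
        k,l,st,ce=cv2.connectedComponentsWithStats(q); i=1+st[1:,4].argmax()
        print(n,c,ce[i],st[i],ray(d,ce[i],48).round(1))
d=pickle.load(open("top0.pkl","rb"))
print("cam",-cv2.Rodrigues(np.array(d["rvec"],float))[0].T@np.ravel(d["tvec"]))
g=cv2.cvtColor(d["frame"],cv2.COLOR_RGB2GRAY)
for nm,(x0,x1,y0,y1) in(("small",(160,205,212,255)),("big",(155,212,150,208))):
    s=g[y0:y1,x0:x1]; m=((s>150)*255).astype(np.uint8)
    cs=max(cv2.findContours(m,0,2)[0],key=cv2.contourArea); c,r=cv2.minEnclosingCircle(cs); c=np.array(c)+[x0,y0]
    a=ray(d,c,25);print(nm,c,r,a,np.linalg.norm(ray(d,c+[r,0],25)-a)*2, np.median(s))
print("small plunger",ray(d,(222/1.25,289/1.25),63.5))
crop=np.hstack([cv2.resize(d["frame"][140:260,150:220],None,fx=4.5,fy=4.5,interpolation=2),cv2.resize(d["frame"][140:260,380:450],None,fx=4.5,fy=4.5,interpolation=2)])
cv2.imwrite("pics/c0.png",crop[:,:,::-1])
```

```text
top0 yellow [417.53142857 203.59428571] [411 197  15  14 175] [ 536.8 -282.    48. ]
top0 green [414.11688312 226.38311688] [408 220  14  14 154] [ 476.3 -270.6   48. ]
top0 blue [435.12820513 230.52991453] [431 224   9  14 117] [ 464.9 -325.9   48. ]
top0 red [436.81944444 207.55555556] [434 201   6  14  72] [ 525.9 -333.    48. ]
scene0 yellow [399.03030303 254.94545455] [391 248  17  15 165] [ 532.2 -284.3   48. ]
scene0 green [384.20547945 266.75342466] [376 260  17  14 146] [ 472.7 -272.8   48. ]
scene0 blue [401.27956989 281.17741935] [393 274  18  16 186] [ 460.8 -333.1   48. ]
scene0 red [416.1746988  268.60240964] [408 262  18  15 166] [ 520.6 -344.6   48. ]
cam [ 395.56673817   -5.48910241 1245.21340813]Traceback (most recent call last):
  File "<stdin>", line 15, in <module>
ValueError: max() iterable argument is empty
```

Run:
```python
from h import *
import pickle
d=pickle.load(open("top0.pkl","rb"))
g=cv2.cvtColor(d["frame"],cv2.COLOR_RGB2GRAY)
crop=cv2.resize(d["frame"][140:260,150:220],None,fx=5,fy=5,interpolation=2)
cv2.imwrite("pics/c0.png",crop[:,:,::-1])
for nm,(x0,x1,y0,y1) in(("small",(160,205,212,255)),("big",(155,212,150,208))):
    s=cv2.cvtColor(d["frame"],cv2.COLOR_RGB2HSV)[y0:y1,x0:x1]; bg=np.median(g[y0:y0+3,x0:x1]); gg=g[y0:y1,x0:x1].astype(float)
    m=((np.abs(gg-bg)>12)*255).astype(np.uint8)
    cs=max(cv2.findContours(m,0,2)[0],key=cv2.contourArea); c,r=cv2.minEnclosingCircle(cs); c=np.array(c)+[x0,y0]
    a=ray(d,c,12);print(nm,bg,c,r,a,np.linalg.norm(ray(d,c+[r,0],12)-a)*2)
print("small plunger",ray(d,(222/1.25,289/1.25),63.5))
d=pickle.load(open("scene0.pkl","rb"));print(ray(d,(282/1.25,215/1.25),63.5))
```

```text
small 105.0 [183.18931961 232.58737946] 16.26287841796875 [467.00347925 346.84787384  12.        ] 87.43029322266544
big 106.0 [183.51617432 177.54091263] 23.11939811706543 [617.75159122 350.72619101  12.        ] 126.37164858099767
small plunger [467.72132116 346.63998817  63.5       ]
[466.14729363 337.38812982  63.5       ]
```

View pics/c0.png

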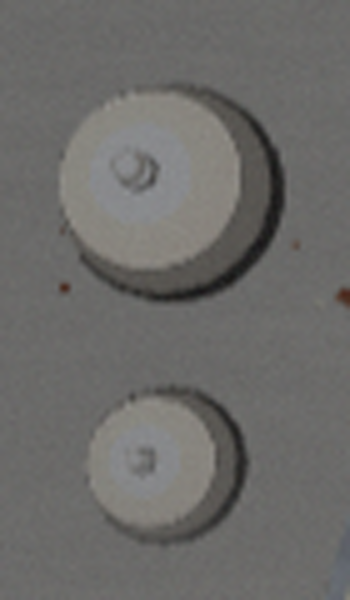

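The small bell at crop (142,462) measures about 87 mm across, so it is the one meant, at about (467,345). The large one is about 126 mm across. I'll turn, close the fingers and travel.

>>> send_rows(motion=[{"rz":0.323,"gripper":1},{"rz":0.323,"gripper":1},{"rz":0.323,"gripper":1},{"rz":0.323,"gripper":1},{"rz":0.323,"gripper":1},{"rz":0.323,"gripper":1},{"rz":0.323,"gripper":1},{"rz":0.323,"gripper":1},{"tx":-0.06,"ty":0.08,"gripper":1},{"tx":-0.06,"ty":0.08,"gripper":1},{"tx":-0.06,"ty":0.08,"gripper":1},{"tx":-0.06,"ty":0.08,"gripper":1}], grip_force=10)

```text
invalid input at $.motion[0]: expected keys tx, ty, tz, rx, ry, rz, gripper
```

>>> send_rows(motion=[{"tx":-0.07,"ty":0.08,"gripper":1},{"tx":-0.07,"ty":0.08,"gripper":1},{"tx":-0.07,"ty":0.07,"gripper":1},{"tx":-0.1,"ty":0.02,"gripper":1},{"tx":-0.1,"ty":0.02,"gripper":1},{"tx":-0.1,"ty":0.02,"gripper":1},{"tx":-0.1,"ty":0.02,"gripper":1},{"tx":-0.1,"ty":0.02,"gripper":1},{"tx":-0.1,"ty":0.02,"gripper":1},{"tx":-0.1,"ty":0.02,"gripper":1},{"tx":-0.1,"ty":0.02,"gripper":1},{"gripper":1}])

```text
invalid input at $.motion[0]: expected keys tx, ty, tz, rx, ry, rz, gripper
```

Run:
```python
from h import *
import pickle
s=env.state();print(s["time_s"],s["ee_pos"],s["ee_rot"],s["qpos"],s["gripper_width"],s["force"])
d=env.grab_frame("wrist");save("w1",d);print(d["T_tool_cam"])
pickle.dump((s,d),open("w1.pkl","wb"))
```

```text
0.15 [226.32835762 528.20012984 213.32016778] [-1.79924980e+02 -8.96108396e-04  1.56803348e+02] [ 6.56590189e+01  1.83442350e+01  8.96878612e+01 -6.33134724e-04
  7.20429268e+01 -1.14413412e+00] 91.17675776608634 [ 0.11359432 -0.91388957  0.6226035 ]
[[-6.49853919e-04 -9.60765213e-01 -2.77362186e-01  8.01593916e+01]
 [ 9.99999765e-01 -5.63671615e-04 -3.90455845e-04 -1.11816975e+00]
 [ 2.18795202e-04 -2.77362375e-01  9.60765354e-01 -1.71123183e+02]
 [ 0.00000000e+00  0.00000000e+00  0.00000000e+00  1.00000000e+00]]
```

View pics/w1.png

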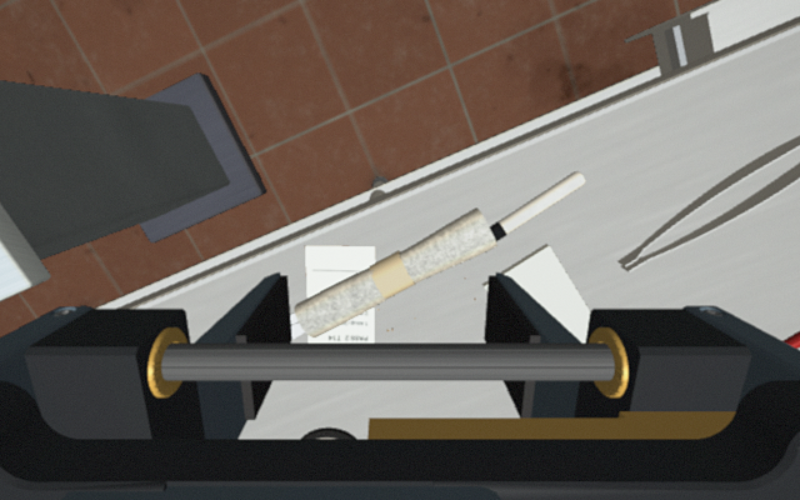

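The moves were refused because every key is required, so the arm is still at the start. That picture shows only the gripper over the brush and the notes. I'll resend with all the keys.

>>> send_rows(motion=[{"tx":0,"ty":0,"tz":0,"rx":0,"ry":0,"rz":0.323,"gripper":1},{"tx":0,"ty":0,"tz":0,"rx":0,"ry":0,"rz":0.323,"gripper":1},{"tx":0,"ty":0,"tz":0,"rx":0,"ry":0,"rz":0.323,"gripper":1},{"tx":0,"ty":0,"tz":0,"rx":0,"ry":0,"rz":0.323,"gripper":1},{"tx":0,"ty":0,"tz":0,"rx":0,"ry":0,"rz":0.323,"gripper":1},{"tx":0,"ty":0,"tz":0,"rx":0,"ry":0,"rz":0.323,"gripper":1},{"tx":0,"ty":0,"tz":0,"rx":0,"ry":0,"rz":0.323,"gripper":1},{"tx":0,"ty":0,"tz":0,"rx":0,"ry":0,"rz":0.323,"gripper":1},{"tx":-0.06,"ty":0.08,"tz":0,"rx":0,"ry":0,"rz":0,"gripper":1},{"tx":-0.06,"ty":0.08,"tz":0,"rx":0,"ry":0,"rz":0,"gripper":1},{"tx":-0.06,"ty":0.08,"tz":0,"rx":0,"ry":0,"rz":0,"gripper":1},{"tx":-0.06,"ty":0.08,"tz":0,"rx":0,"ry":0,"rz":0,"gripper":1}], grip_force=10)

```text
time_s: 1.7
ee_pos: [362.2, 379.6, 213.8]
ee_rot: [180.0, -0.0, 79.3]
force: [1.2, 0.9, 0.6]
gripper_width: 0.3
gripper_force: 0.0
```

>>> send_rows(motion=[{"tx":-0.07,"ty":0.08,"tz":0,"rx":0,"ry":0,"rz":0,"gripper":1},{"tx":-0.07,"ty":0.08,"tz":0,"rx":0,"ry":0,"rz":0,"gripper":1},{"tx":-0.08,"ty":0.07,"tz":0,"rx":0,"ry":0,"rz":0,"gripper":1},{"tx":-0.11,"ty":0.02,"tz":0,"rx":0,"ry":0,"rz":0,"gripper":1},{"tx":-0.11,"ty":0.02,"tz":0,"rx":0,"ry":0,"rz":0,"gripper":1},{"tx":-0.11,"ty":0.02,"tz":0,"rx":0,"ry":0,"rz":0,"gripper":1},{"tx":-0.11,"ty":0.02,"tz":0,"rx":0,"ry":0,"rz":0,"gripper":1},{"tx":-0.11,"ty":0.02,"tz":0,"rx":0,"ry":0,"rz":0,"gripper":1},{"tx":-0.11,"ty":0.03,"tz":0,"rx":0,"ry":0,"rz":0,"gripper":1},{"tx":-0.11,"ty":0.03,"tz":0,"rx":0,"ry":0,"rz":0,"gripper":1},{"tx":-0.11,"ty":0.03,"tz":0,"rx":0,"ry":0,"rz":0,"gripper":1},{"tx":-0.11,"ty":0.03,"tz":0,"rx":0,"ry":0,"rz":0,"gripper":1}])

```text
time_s: 3.2
ee_pos: [469.8, -257.3, 213.9]
ee_rot: [180.0, -0.0, 79.3]
force: [0.5, -0.5, -0.2]
gripper_width: 0.2
gripper_force: 0.0
```

>>> send_rows(motion=[{"tx":-0.1,"ty":0.03,"tz":0,"rx":0,"ry":0,"rz":0,"gripper":1},{"tx":0,"ty":0,"tz":0,"rx":0,"ry":0,"rz":0,"gripper":1}])

```text
time_s: 3.45
ee_pos: [475.3, -310.4, 213.1]
ee_rot: [-180.0, 0.0, 79.1]
force: [-0.1, 0.3, -0.0]
gripper_width: 0.1
gripper_force: 0.0
```

Run:
```python
from h import *
import pickle
s=env.state();print(s["time_s"],s["ee_pos"],s["ee_rot"],s["qpos"],s["gripper_width"],s["force"])
d=env.grab_frame("wrist");save("w2",d);
pickle.dump((s,d),open("w2.pkl","wb"))
h=cv2.cvtColor(d["frame"],cv2.COLOR_RGB2HSV)
for c,lo,hi in(("yellow",22,34),("green",50,85),("blue",100,125),("red",0,6)):
    m=cv2.inRange(h,(lo,150,60),(hi,255,255))
    k,l,st,ce=cv2.connectedComponentsWithStats(m)
    if k<2: print(c,"none");continue
    i=1+st[1:,4].argmax()
    print(c,ce[i],st[i],ray(d,ce[i],48,s).round(1))
```

```text
3.45 [ 475.32423474 -310.39680762  213.11839569] [-1.79980488e+02  2.10987960e-02  7.90531201e+01] [-3.42900975e+01  1.76902890e+01  9.06798453e+01 -2.85569780e-02
  7.16394226e+01 -2.33342164e+01] 0.1369913743280524 [-0.11868496  0.30285305 -0.03254404]
yellow [360.78006873 144.21563574] [ 344  127   35   35 1164] [ 532.9 -282.    48. ]
green [299.49090909 146.55454545] [286 128  34  34 440] [ 469.5 -272.2   48. ]
blue [302.5305499  200.02953157] [287 185  32  31 982] [ 461.1 -330.1   48. ]
red [358.22335025 200.01928934] [342 185  34  31 985] [ 521.2 -341.7   48. ]
```

View pics/w2.png

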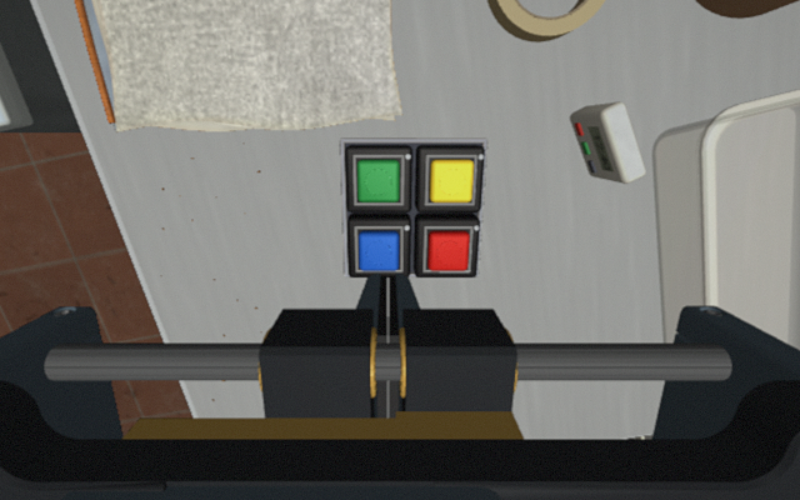

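The wrist view shows all four keys, with yellow at (453,181), green (379,181), blue (379,250) and red (448,250). They agree with the earlier measurements: yellow (533,-282), green (473,-272), blue (461,-331). Next I move above yellow.

>>> send_rows(motion=[{"tx":0.039,"ty":0.051,"tz":0,"rx":0,"ry":0,"rz":0,"gripper":1},{"tx":0.039,"ty":0.052,"tz":0,"rx":0,"ry":0,"rz":0,"gripper":1},{"tx":0,"ty":0,"tz":0.08,"rx":0,"ry":0,"rz":0,"gripper":1},{"tx":0,"ty":0,"tz":0.08,"rx":0,"ry":0,"rz":0,"gripper":1},{"tx":0,"ty":0,"tz":0.08,"rx":0,"ry":0,"rz":0,"gripper":1},{"tx":0,"ty":0,"tz":0.07,"rx":0,"ry":0,"rz":0,"gripper":1},{"tx":0,"ty":0,"tz":0,"rx":0,"ry":0,"rz":0,"gripper":1},{"tx":0,"ty":0,"tz":0,"rx":0,"ry":0,"rz":0,"gripper":1}])

```text
time_s: 4.5
ee_pos: [534.2, -278.1, 60.5]
ee_rot: [179.9, 0.0, 79.3]
force: [-0.2, -0.4, -0.1]
gripper_width: 0.3
gripper_force: 0.0
```

>>> send_rows(motion=[{"tx":-0.008,"ty":0,"tz":0.01,"rx":0,"ry":0,"rz":0,"gripper":1},{"tx":0,"ty":0,"tz":0.008,"rx":0,"ry":0,"rz":0,"gripper":1},{"tx":0,"ty":0,"tz":0.006,"rx":0,"ry":0,"rz":0,"gripper":1},{"tx":0,"ty":0,"tz":0.006,"rx":0,"ry":0,"rz":0,"gripper":1},{"tx":0,"ty":0,"tz":0.004,"rx":0,"ry":0,"rz":0,"gripper":1},{"tx":0,"ty":0,"tz":0,"rx":0,"ry":0,"rz":0,"gripper":1}])

```text
time_s: 5.25
ee_pos: [532.6, -282.5, 41.8]
ee_rot: [180.0, -0.0, 79.3]
force: [-0.1, -0.3, -0.2]
gripper_width: 0.2
gripper_force: 0.3
```

>>> send_rows(motion=[{"tx":0,"ty":0,"tz":0.002,"rx":0,"ry":0,"rz":0,"gripper":1},{"tx":0,"ty":0,"tz":0.002,"rx":0,"ry":0,"rz":0,"gripper":1},{"tx":0,"ty":0,"tz":0,"rx":0,"ry":0,"rz":0,"gripper":1}])

```text
time_s: 5.62
ee_pos: [532.6, -282.5, 41.2]
ee_rot: [180.0, 0.0, 79.3]
force: [-2.4, 0.4, 9.2]
gripper_width: 0.4
gripper_force: 4.5
```

>>> send_rows(motion=[{"tx":0,"ty":0,"tz":-0.03,"rx":0,"ry":0,"rz":0,"gripper":1},{"tx":0,"ty":0,"tz":-0.03,"rx":0,"ry":0,"rz":0,"gripper":1},{"tx":-0.04,"ty":-0.041,"tz":0,"rx":0,"ry":0,"rz":0,"gripper":1},{"tx":-0.041,"ty":-0.041,"tz":0,"rx":0,"ry":0,"rz":0,"gripper":1},{"tx":-0.041,"ty":-0.041,"tz":0,"rx":0,"ry":0,"rz":0,"gripper":1},{"tx":0,"ty":0,"tz":0,"rx":0,"ry":0,"rz":0,"gripper":1},{"tx":0,"ty":0,"tz":0.02,"rx":0,"ry":0,"rz":0,"gripper":1},{"tx":0,"ty":0,"tz":0,"rx":0,"ry":0,"rz":0,"gripper":1}])

```text
time_s: 6.62
ee_pos: [460.9, -330.1, 59.0]
ee_rot: [-179.9, -0.1, 79.3]
force: [-0.2, -0.5, 0.3]
gripper_width: 0.8
gripper_force: 0.0
```

>>> send_rows(motion=[{"tx":0,"ty":0,"tz":0.012,"rx":0,"ry":0,"rz":0,"gripper":1},{"tx":0,"ty":0,"tz":0.008,"rx":0,"ry":0,"rz":0,"gripper":1},{"tx":0,"ty":0,"tz":0.006,"rx":0,"ry":0,"rz":0,"gripper":1},{"tx":0,"ty":0,"tz":0.006,"rx":0,"ry":0,"rz":0,"gripper":1},{"tx":0,"ty":0,"tz":0.004,"rx":0,"ry":0,"rz":0,"gripper":1},{"tx":0,"ty":0,"tz":0.002,"rx":0,"ry":0,"rz":0,"gripper":1},{"tx":0,"ty":0,"tz":0.002,"rx":0,"ry":0,"rz":0,"gripper":1},{"tx":0,"ty":0,"tz":0,"rx":0,"ry":0,"rz":0,"gripper":1}])

```text
time_s: 7.62
ee_pos: [460.9, -330.9, 41.2]
ee_rot: [180.0, -0.0, 79.3]
force: [-0.9, 2.1, 8.7]
gripper_width: 0.7
gripper_force: 5.0
```

>>> send_rows(motion=[{"tx":0,"ty":0,"tz":-0.03,"rx":0,"ry":0,"rz":0,"gripper":1},{"tx":0,"ty":0,"tz":-0.03,"rx":0,"ry":0,"rz":0,"gripper":1},{"tx":0.04,"ty":0.002,"tz":0,"rx":0,"ry":0,"rz":0,"gripper":1},{"tx":0.04,"ty":0,"tz":0,"rx":0,"ry":0,"rz":0,"gripper":1},{"tx":0.04,"ty":0,"tz":0,"rx":0,"ry":0,"rz":0,"gripper":1},{"tx":0,"ty":0,"tz":0,"rx":0,"ry":0,"rz":0,"gripper":1},{"tx":0,"ty":0,"tz":0.02,"rx":0,"ry":0,"rz":0,"gripper":1},{"tx":0,"ty":0,"tz":0,"rx":0,"ry":0,"rz":0,"gripper":1}])

```text
time_s: 8.62
ee_pos: [472.2, -272.2, 58.8]
ee_rot: [-179.9, -0.0, 79.3]
force: [-0.2, -0.3, 0.6]
gripper_width: 0.7
gripper_force: 0.0
```

>>> send_rows(motion=[{"tx":0,"ty":0,"tz":0.012,"rx":0,"ry":0,"rz":0,"gripper":1},{"tx":0,"ty":0,"tz":0.008,"rx":0,"ry":0,"rz":0,"gripper":1},{"tx":0,"ty":0,"tz":0.006,"rx":0,"ry":0,"rz":0,"gripper":1},{"tx":0,"ty":0,"tz":0.006,"rx":0,"ry":0,"rz":0,"gripper":1},{"tx":0,"ty":0,"tz":0.004,"rx":0,"ry":0,"rz":0,"gripper":1},{"tx":0,"ty":0,"tz":0.002,"rx":0,"ry":0,"rz":0,"gripper":1},{"tx":0,"ty":0,"tz":0.002,"rx":0,"ry":0,"rz":0,"gripper":1},{"tx":0,"ty":0,"tz":0,"rx":0,"ry":0,"rz":0,"gripper":1}])

```text
time_s: 9.62
ee_pos: [472.8, -272.3, 41.2]
ee_rot: [180.0, 0.0, 79.3]
force: [-3.6, 0.9, 10.4]
gripper_width: 0.6
gripper_force: 5.3
```

All three keys bottomed at 41.2 mm with 9 to 10 N on the stop. Now I lift and go near the bell for a closer look.

>>> send_rows(motion=[{"tx":0,"ty":0,"tz":-0.08,"rx":0,"ry":0,"rz":0,"gripper":1},{"tx":0,"ty":0,"tz":-0.1,"rx":0,"ry":0,"rz":0,"gripper":1},{"tx":0,"ty":0,"tz":-0.1,"rx":0,"ry":0,"rz":0,"gripper":1},{"tx":0,"ty":0,"tz":-0.06,"rx":0,"ry":0,"rz":0,"gripper":1},{"tx":0.1,"ty":-0.02,"tz":0,"rx":0,"ry":0,"rz":0,"gripper":1},{"tx":0.1,"ty":-0.02,"tz":0,"rx":0,"ry":0,"rz":0,"gripper":1},{"tx":0.1,"ty":-0.02,"tz":0,"rx":0,"ry":0,"rz":0,"gripper":1},{"tx":0.1,"ty":-0.02,"tz":0,"rx":0,"ry":0,"rz":0,"gripper":1},{"tx":0.1,"ty":-0.02,"tz":0,"rx":0,"ry":0,"rz":0,"gripper":1},{"tx":0.1,"ty":-0.02,"tz":0,"rx":0,"ry":0,"rz":0,"gripper":1},{"tx":0.1,"ty":-0.02,"tz":0,"rx":0,"ry":0,"rz":0,"gripper":1},{"tx":0.1,"ty":-0.02,"tz":0,"rx":0,"ry":0,"rz":0,"gripper":1}])

```text
time_s: 11.12
ee_pos: [468.5, 137.7, 209.9]
ee_rot: [180.0, -0.1, 79.3]
force: [0.5, 0.1, -0.0]
gripper_width: 0.1
gripper_force: 0.0
```

>>> send_rows(motion=[{"tx":0.1,"ty":-0.02,"tz":0,"rx":0,"ry":0,"rz":0,"gripper":1},{"tx":0.1,"ty":-0.02,"tz":0,"rx":0,"ry":0,"rz":0,"gripper":1},{"tx":0,"ty":0,"tz":0,"rx":0,"ry":0,"rz":0,"gripper":1},{"tx":0,"ty":0,"tz":0,"rx":0,"ry":0,"rz":0,"gripper":1}])

```text
time_s: 11.62
ee_pos: [467.3, 237.4, 209.6]
ee_rot: [-180.0, 0.0, 79.3]
force: [0.3, -0.9, -0.9]
gripper_width: 0.6
gripper_force: 0.0
```

Run:
```python
from h import *
import pickle
s=env.state();print(s["time_s"],s["ee_pos"],s["ee_rot"])
d=env.grab_frame("wrist");save("w3",d);pickle.dump((s,d),open("w3.pkl","wb"))
t=env.grab_frame("top");cv2.imwrite("pics/t3.png",cv2.resize(t["frame"][180:260,380:470,::-1],None,fx=5,fy=5,interpolation=2))
```

```text
11.625 [467.2993181  237.35540251 209.63045455] [-1.79976285e+02  3.76948468e-02  7.93224820e+01]
```

View pics/w3.png

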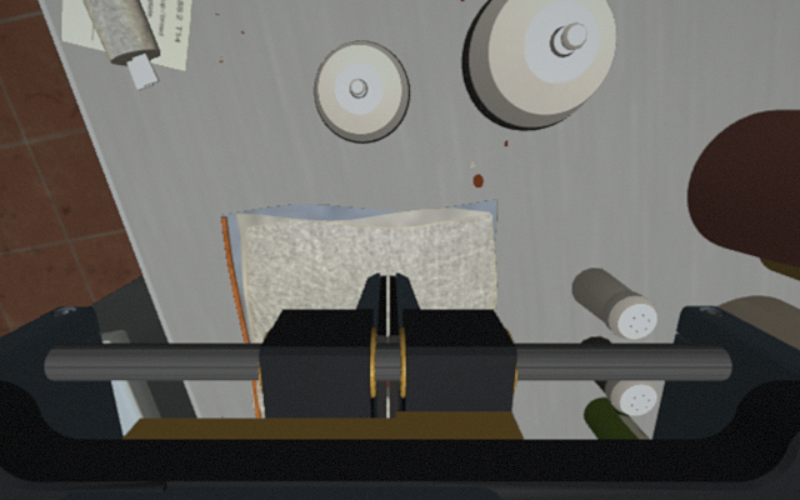

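The wrist view shows the small bell, with its plunger tip at about (357,86) and its outline centred at (362,91). The large bell is up and to the right.

Run:
```python
from h import *
import pickle
s,d=pickle.load(open("w3.pkl","rb"))
p=ray(d,(357.5/1.25,86.5/1.25),63.5,s); b=ray(d,(362/1.25,91/1.25),10,s); print(p,b,np.linalg.norm(ray(d,(315/1.25,91/1.25),10,s)-ray(d,(409/1.25,91/1.25),10,s)))
Rt=R.from_euler("xyz",s["ee_rot"],degrees=True).as_matrix(); print(Rt.T@(p-s["ee_pos"])/500)
```

```text
[463.97242247 349.9067912   63.5       ] [464.34029464 351.62334811  10.        ] 81.60946070143754
[ 0.22016466 -0.04812495  0.29213607]
```

>>> send_rows(motion=[{"tx":0.073,"ty":-0.016,"tz":0,"rx":0,"ry":0,"rz":0,"gripper":1},{"tx":0.073,"ty":-0.016,"tz":0,"rx":0,"ry":0,"rz":0,"gripper":1},{"tx":0.073,"ty":-0.015,"tz":0,"rx":0,"ry":0,"rz":0,"gripper":1},{"tx":0,"ty":0,"tz":0.08,"rx":0,"ry":0,"rz":0,"gripper":1},{"tx":0,"ty":0,"tz":0.08,"rx":0,"ry":0,"rz":0,"gripper":1},{"tx":0,"ty":0,"tz":0.08,"rx":0,"ry":0,"rz":0,"gripper":1},{"tx":0,"ty":0,"tz":0.02,"rx":0,"ry":0,"rz":0,"gripper":1},{"tx":0,"ty":0,"tz":0,"rx":0,"ry":0,"rz":0,"gripper":1},{"tx":0,"ty":0,"tz":0,"rx":0,"ry":0,"rz":0,"gripper":1}])

```text
time_s: 12.85
ee_pos: [466.1, 350.1, 81.8]
ee_rot: [179.9, -0.2, 79.3]
force: [-0.6, 0.4, -0.1]
gripper_width: 0.7
gripper_force: 0.0
```

>>> send_rows(motion=[{"tx":0,"ty":0,"tz":0.014,"rx":0,"ry":0,"rz":0,"gripper":1},{"tx":0,"ty":0,"tz":0.012,"rx":0,"ry":0,"rz":0,"gripper":1},{"tx":0,"ty":0,"tz":0.006,"rx":0,"ry":0,"rz":0,"gripper":1},{"tx":0,"ty":0,"tz":0.004,"rx":0,"ry":0,"rz":0,"gripper":1},{"tx":0,"ty":0,"tz":0.004,"rx":0,"ry":0,"rz":0,"gripper":1},{"tx":0,"ty":0,"tz":0.002,"rx":0,"ry":0,"rz":0,"gripper":1},{"tx":0,"ty":0,"tz":0,"rx":0,"ry":0,"rz":0,"gripper":1}])

```text
time_s: 13.72
ee_pos: [464.7, 349.5, 59.9]
ee_rot: [-180.0, -0.0, 79.3]
force: [-2.3, -1.1, 7.2]
gripper_width: 0.5
gripper_force: 3.8
```

>>> send_rows(motion=[{"tx":0,"ty":0,"tz":0.002,"rx":0,"ry":0,"rz":0,"gripper":1},{"tx":0,"ty":0,"tz":0.002,"rx":0,"ry":0,"rz":0,"gripper":1},{"tx":0,"ty":0,"tz":0,"rx":0,"ry":0,"rz":0,"gripper":1}])

```text
time_s: 14.1
ee_pos: [464.7, 349.6, 59.6]
ee_rot: [180.0, -0.0, 79.3]
force: [-5.0, -4.0, 16.4]
gripper_width: 0.5
gripper_force: 8.5
```

The plunger is fully down: the height stalled at 59.6 mm and the force rose to 16 N. Now I let go.

>>> send_rows(motion=[{"tx":0,"ty":0,"tz":-0.004,"rx":0,"ry":0,"rz":0,"gripper":1},{"tx":0,"ty":0,"tz":-0.01,"rx":0,"ry":0,"rz":0,"gripper":1},{"tx":0,"ty":0,"tz":-0.04,"rx":0,"ry":0,"rz":0,"gripper":1},{"tx":0,"ty":0,"tz":-0.08,"rx":0,"ry":0,"rz":0,"gripper":1},{"tx":0,"ty":0,"tz":-0.08,"rx":0,"ry":0,"rz":0,"gripper":1},{"tx":0,"ty":0,"tz":-0.08,"rx":0,"ry":0,"rz":0,"gripper":1},{"tx":-0.1,"ty":0.02,"tz":0,"rx":0,"ry":0,"rz":0,"gripper":1},{"tx":-0.1,"ty":0.02,"tz":0,"rx":0,"ry":0,"rz":0,"gripper":1},{"tx":0,"ty":0,"tz":0,"rx":0,"ry":0,"rz":0,"gripper":1},{"tx":0,"ty":0,"tz":0,"rx":0,"ry":0,"rz":0,"gripper":1}])

```text
time_s: 15.35
ee_pos: [466.3, 248.1, 204.0]
ee_rot: [180.0, -0.1, 79.3]
force: [-0.5, 0.5, -0.4]
gripper_width: 0.8
gripper_force: 0.0
```

Run:
```python
from h import *
s=env.state();print(s["time_s"],s["ee_pos"])
a=env.grab_frame("wrist")["frame"][:,:,::-1];b=env.grab_frame("scene")["frame"][230:320,340:460,::-1]
cv2.imwrite("pics/f.png",np.vstack([a[:200],cv2.resize(b,(480,360))[:, :].copy() if 0 else cv2.copyMakeBorder(cv2.resize(b,(480,360)),0,0,0,160,0)]))
```

```text
15.35 [466.3133735  248.11308228 204.00942216]
```

View pics/f.png

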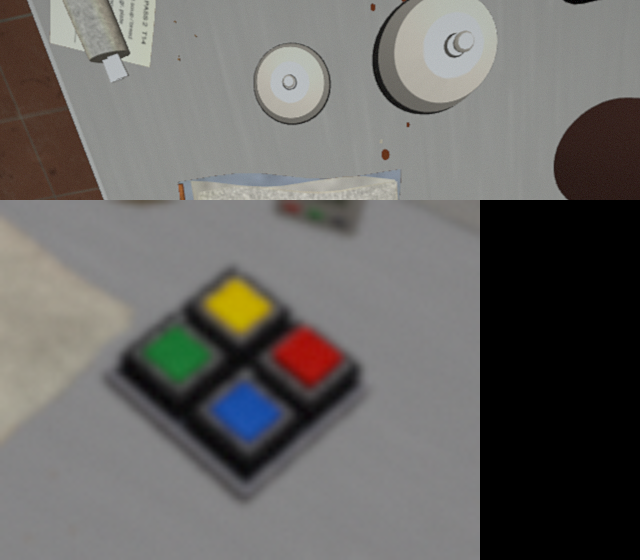

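The bell stands upright with its plunger up at (290,82). The red key at (308,357) shows more side than the three pressed ones, so it is still up. Handing in.

```bash
python3 -c "
from workcell import env
print(env.job_done())"
```

```text
the job is handed in; nothing more can be done
None
```

I pressed the yellow, blue and green keys fully down in that order, then rang the 85 mm bell once and let go; the red key stayed up, the arm was clear of everything, and the job was handed in at about 15 s.

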